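Start up the dispensing machine at its control box

ROBOT

A 7-joint arm with a two-finger parallel gripper is mounted at the origin on the work surface. World frame = base frame: x ahead of the robot, y to its left, z up, the work surface at z = 0. Lengths are in mm, angles in rad, forces in N, time in s.
With the tool pointing down it reaches from about 400 to 875 mm from the base axis. Payload 19.3 kg.
Tool frame: the origin (TCP) lies between the finger pads; the fingertips stand 22 mm ahead of it and the grasp point (between the pads) lies 3 mm ahead of it; z points along the fingers, y is the line along which they close (so a half turn about z gives the same grasp; the last joint's range is limited). The gripper opens to 85 mm and grips with 20 to 120 N. Pads are 22 mm wide; open, the fingers measure 114 mm over their backs; the gripper's body (76 mm by 85 mm) begins 54 mm behind the grasp point. The pads swing forward as they close: fully open they stand 13 mm farther back than shut.
Start: joints at [-1.2, 0.521, -0.036, 1.599, 0.021, 1.021, -0.113], TCP at [266.681, 565.239, 214.691] pointing down, gripper open.
Joint ranges: [-2.91, 2.91], [-0.3, 2.13], [-1.5, 1.42], [0.17, 2.43], [-1.26, 4.41], [0.16, 1.93], [-2.52, 2.52]. Speed limits (rad/s): [1.89, 1.89, 2.39, 2.39, 3.01, 3.01, 3.01].

INTERFACE

Orientations are given as a rotation vector (axis times angle).
In Python, from bench import arm, grip, kin, status, eyes, ticket gives the robot as it stands. Calls block until the motion is done:
- arm.move_to(position, orientation): joint-space move of the TCP to a pose.
- arm.movel(position, ori=None, velocity=150, stop_force=None): straight line of the TCP; ori=None keeps the orientation; velocity is the mean speed in mm/s. With stop_force (N) it stops when the force on the tool has changed by that much, and returns True; else False.
- arm.move_j(angles): joint-space move.
- grip(opening): opening from 0.0 (shut) to 1.0 (fully open); the grip force is fixed at half the most; returns when the fingers have stopped.
- arm.sleep(seconds).
- kin.inverse_kinematics(position, orientation): joint angles nearest the present ones, or None.
- status.get_state(): the state.
- eyes.snapshot(name): name is "scene" or "top" or "wrist"; returns a dict with "color" (400x640x3 uint8, red, green, blue), "camera_matrix" (3x3 intrinsics, pixels), "extrinsics" (4x4, takes a point from camera to world coordinates); the wrist camera has in their place "tool_from_camera" (4x4, takes a point from camera to tool coordinates, whose origin is the TCP and whose axes are the flange's). Camera axes: x right, y down, z forward; pixel columns grow to the right and rows downward; lengths in mm; the calibration is good to about 2 mm. A picture is of the moment at which its call begins: read the wrist's pose just before it. There is no depth.
A pose or a line that the arm cannot do raises arm.PlanningError and nothing moves.
- ticket.hand_in(): hands the job in; it is judged then, once.
The state is a dict: "clock": time; "joints": joint angles; "dq": joint speeds; "joint_torque": joint torques, N m; "tcp_pos": TCP position; "orientation": TCP orientation; "contact_force": force on the tool from outside, world axes, zero at the start; "wrist_torque": the same for the moment, N m; "grip_width": opening from 0.0 (shut) to 1.0 (fully open); "grip_force": force on a finger pad.
Only numpy, scipy, OpenCV 4.12 (cv2) and the standard library are available. Lean on these libraries where they do the work, as an engineer would, in place of code of your own. Each camera call takes 0.05 s, during which the arm holds its last target. There are 200 camera calls.

TASK

Start up the dispensing machine from its control box: with a fingertip, lightly press the blue button, then the white one, then the green one, each most of the way in so that it stays down, and let go. Leave the red emergency stop untouched, and do not pick up or shift the nozzle, the cartridge or the orange plate.

Things in the scene. Friction and masses are not known exactly. Their poses are not given: they have to be found in the camera images.
- panel: the control box: a grey aluminium box fixed to the bench, 180 mm (its x) by 270 mm (its y) by 55 mm high, level top. Origin: centre of its underside on the bench; z up.
- blue_base: the black collar round the blue push button, fixed on top of the control box: 48 mm across, 12 mm high. Origin: centre of its underside, on the box's top. Any of the three buttons may be at the left, middle or right of the row along the box's near edge, centres 69 mm or more apart.
- blue_top (a point): centre of the top face of the blue button's round cap, 32 mm across. It moves with the cap: 30 mm above the box's top when out, 20 mm when fully in (8 mm above the collar).
- blue (a joint): how far the blue button is pushed in (m), straight down: starts at 0 to 0.0015 (out), 0.010 is fully in. It takes about 3 N to move and stays where it is left; pushed on beyond 0.010, its cap gives springily (2.5 N more per mm, up to 7 mm). Pressed counts from 0.006; a push of over 15 N on it is rough.
- white_base: the black collar round the white push button, fixed on top of the control box: 48 mm across, 12 mm high. Origin: centre of its underside, on the box's top. Any of the three buttons may be at the left, middle or right of the row along the box's near edge, centres 69 mm or more apart.
- white_top (a point): centre of the top face of the white button's round cap, 32 mm across. It moves with the cap: 30 mm above the box's top when out, 20 mm when fully in (8 mm above the collar).
- white (a joint): how far the white button is pushed in (m), straight down: starts at 0 to 0.0015 (out), 0.010 is fully in. It takes about 3 N to move and stays where it is left; pushed on beyond 0.010, its cap gives springily (2.5 N more per mm, up to 7 mm). Pressed counts from 0.006; a push of over 15 N on it is rough.
- green_base: the black collar round the green push button, fixed on top of the control box: 48 mm across, 12 mm high. Origin: centre of its underside, on the box's top. Any of the three buttons may be at the left, middle or right of the row along the box's near edge, centres 69 mm or more apart.
- green_top (a point): centre of the top face of the green button's round cap, 32 mm across. It moves with the cap: 30 mm above the box's top when out, 20 mm when fully in (8 mm above the collar).
- green (a joint): how far the green button is pushed in (m), straight down: starts at 0 to 0.0015 (out), 0.010 is fully in. It takes about 3 N to move and stays where it is left; pushed on beyond 0.010, its cap gives springily (2.5 N more per mm, up to 7 mm). Pressed counts from 0.006; a push of over 15 N on it is rough.
- estop_base: the yellow collar of the emergency stop, fixed on top of the control box: 60 mm across, 10 mm high. Origin: centre of its underside. It stands in the row along the box's far edge, left or right, 75 mm or more from every push button, centre to centre.
- estop_top (a point): centre of the top of the red mushroom head, 40 mm across, 34 mm above the box's top.
- estop (a joint): how far the emergency stop is pushed in (m): 0 at rest, 0.006 at the stop, sprung.
- nozzle: a loose brass dispensing nozzle, 22 mm across and 34 mm high, standing on the control box's top at the end of the far row that the emergency stop leaves free, 75 mm or more from every push button. Origin: centre of its underside; z up.
- cartridge: a loose black adhesive cartridge with a white label and blue cap, 42 mm across and 126 mm high, standing on the bench left (+y) of the control box. Origin: centre of its underside; z up.
- fixture: a loose orange fixture plate, 200 by 160 by 14 mm, with two steel pins standing 14 mm above it, lying on the bench right (-y) of the control box. Origin: centre of its underside; z up.

How it is judged:
By the outcome, as a careful person would: the job done as asked, in the order asked, and still so for the second after the job is handed in, with the robot touching nothing.
It also fails if it takes over 54 s, if anything falls off the work surface, if the arm or the gripper's body presses on something with over 40 N, if the wrist force passes 120 N, or if a joint passes its speed limit or range.

## Working session

There is one attempt and no reset: what is moved stays moved. The work goes in short steps, each a Python script; the robot and the scene stay as the last script left them, time stands still between calls to the robot, and variables do not carry over. Pictures are saved under pics/ and viewed, at most 10 in all, crops included, and the job is handed in when it is done.

```bash
mkdir -p pics; python3 - <<'E'
from bench import status,eyes
import cv2,numpy as np
for n in("scene","top"):
    s=eyes.snapshot(n);cv2.imwrite(f"pics/{n}0.png",s["color"][:,:,::-1]);print(n,np.round(s["camera_matrix"],1).tolist(),np.round(s["extrinsics"],3).tolist())
    np.savez(f"pics/{n}.npz",**{k:s[k] for k in("camera_matrix","extrinsics","color")})
s=status.get_state();print(s["clock"],s["orientation"],s["contact_force"],s["grip_width"])
E
```

```text
scene [[494.7, 0.0, 315.4], [0.0, 494.7, 191.5], [0.0, 0.0, 1.0]] [[0.683, 0.464, -0.564, 1210.843], [0.73, -0.409, 0.548, -595.202], [0.023, -0.786, -0.618, 798.848], [0.0, 0.0, 0.0, 1.0]]
top [[442.5, 0.0, 319.2], [0.0, 442.5, 189.9], [0.0, 0.0, 1.0]] [[-0.025, -0.989, 0.147, 404.084], [-1.0, 0.026, 0.004, 6.741], [-0.008, -0.147, -0.989, 1077.432], [0.0, 0.0, 0.0, 1.0]]
0.1 [-6.86813963e-01 -3.06544543e+00  1.56096234e-03] [-0.06889084  0.01199571  0.15946474] 1.0013192104844773
```

View pics/scene0.png

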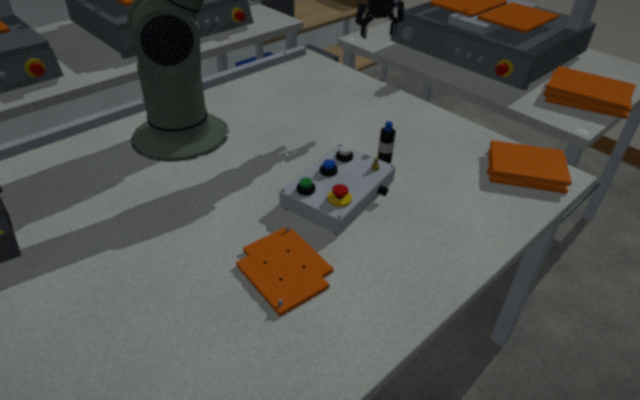

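View pics/top0.png

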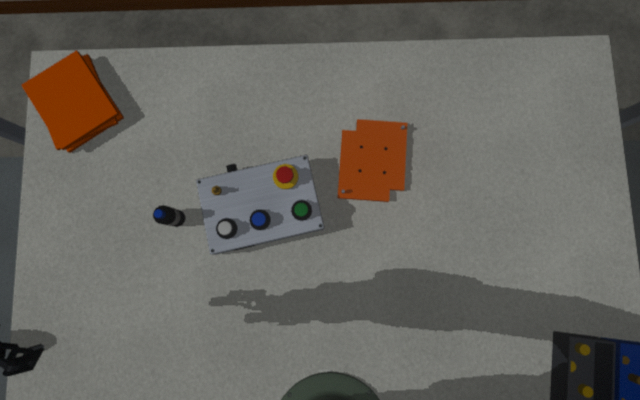

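The scene view shows the white button near (345,152), blue (329,166), green (306,185) and the red e-stop (340,190). In the top view, white is at (227,228), blue (260,219), green (302,210), e-stop (286,175), nozzle (216,190) and cartridge (165,215). Next I'll triangulate the caps from colour centroids.

```bash
cat > h.py <<'E'
import cv2,numpy as np
def centroid(img,p,name,r=11):
    u,v=p;w=img[v-r:v+r+1,u-r:u+r+1].astype(int);R,G,B=w[...,0],w[...,1],w[...,2]
    m={"blue":B-np.maximum(R,G)>40,"green":G-np.maximum(R,B)>30,"red":R-np.maximum(G,B)>60,
       "white":(w.min(2)>110)}[name].astype(np.uint8)
    n,l,s,c=cv2.connectedComponentsWithStats(m)
    # nearest sizeable component to the seed
    k=min((i for i in range(1,n) if s[i,4]>8),key=lambda i:np.hypot(*(c[i]-r)))
    return c[k]+[u-r,v-r],s[k,4],s[k,2:4]
def ray(K,T,p):
    d=T[:3,:3]@np.linalg.solve(K,[p[0],p[1],1]);return T[:3,3],d/np.linalg.norm(d)
def tri(rays):
    A=[np.eye(3)-np.outer(d,d) for o,d in rays];X=np.linalg.solve(sum(A),sum(a@o for a,(o,d) in zip(A,rays)))
    return X,[round(float(np.linalg.norm(a@(X-o))),1) for a,(o,d) in zip(A,rays)]
def at_z(o,d,z): return o+d*(z-o[2])/d[2]
E
python3 - <<'E'
from h import *
S={n:np.load(f"pics/{n}.npz") for n in("scene","top")}
seeds={"white":((345,152),(227,228)),"blue":((329,165),(260,219)),"green":((306,184),(302,210)),"red":((340,189),(286,175))}
for n,ps in seeds.items():
    rays=[]
    for c,p in zip(("scene","top"),ps):
        q,a,wh=centroid(S[c]["color"],p,n);print(n,c,q.round(1),a,wh)
        rays.append(ray(S[c]["camera_matrix"],S[c]["extrinsics"],q))
    X,e=tri(rays);print("  ",X.round(1),e,at_z(*rays[1],85).round(1))
a=cv2.resize(S["scene"]["color"][130:220,270:410,::-1],None,fx=5,fy=5,interpolation=cv2.INTER_CUBIC)
cv2.imwrite("pics/crop1.png",a)
E
```

```text
white scene [346.3 145. ] 188 [23 10]
white top [224.2 227.6] 113 [12 12]
   [472.6 225.9  91.7] [2.3, 2.3] [471.6 225.5  85. ]
blue scene [328.6 162.9] 61 [11  7]
blue top [258.1 218.7] 136 [13 13]
   [489.5 149.6  78.9] [1.0, 1.0] [489.6 149.5  85. ]
green scene [305.7 181.4] 60 [10  9]
green top [300.5 209.2] 124 [12 13]
   [508.7  53.3  78.5] [1.0, 1.0] [508.7  53.8  85. ]
red scene [339.8 189.4] 113 [15 10]
red top [283.8 174.4] 201 [17 16]
   [589.   89.4  82.7] [1.2, 1.2] [589.4  90.2  85. ]
```

View pics/crop1.png

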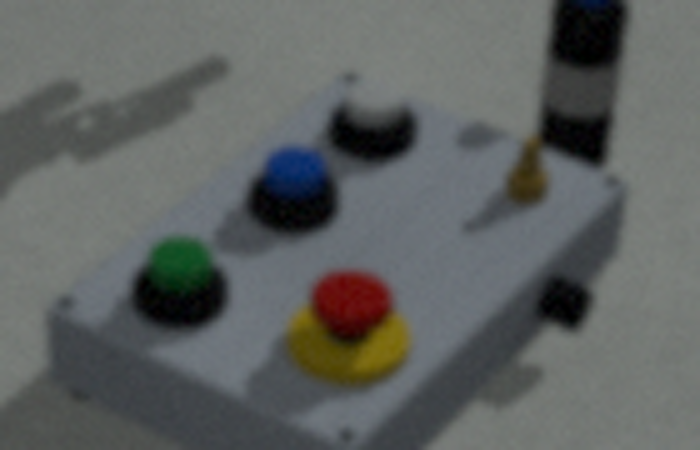

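Clean fit: the row is white/blue/green with cap heights of about 80–90 mm (expected 85) and spacing of 78 and 98 mm. The crop confirms the button layout, the red e-stop on the far right and the nozzle on the far left. I'll shut the gripper, go above the blue button and take one wrist look.

```bash
cat >> h.py <<'E'
a=np.radians(96.0);ORI=np.pi*np.array([np.cos(a),np.sin(a),0])
E
python3 - <<'E'
from bench import *
from h import *
from scipy.spatial.transform import Rotation as Rn
grip(0.0)
arm.move_to([475,150,290],ORI)
s=status.get_state();w=eyes.snapshot("wrist")
T=np.eye(4);T[:3,:3]=Rn.from_rotvec(s["orientation"]).as_matrix();T[:3,3]=s["tcp_pos"];T=T@w["tool_from_camera"]
np.savez("pics/wrist.npz",color=w["color"],camera_matrix=w["camera_matrix"],extrinsics=T)
cv2.imwrite("pics/wrist1.png",w["color"][:,:,::-1])
print(s["clock"],np.round(s["tcp_pos"],1),s["grip_width"],np.round(s["contact_force"],2),T.round(2).tolist())
for n,p in dict(white=(472,226,85),blue=(489.5,149.6,85),green=(508.7,53.5,85),red=(589,90,89)).items():
    c=np.linalg.inv(T)@[*p,1];q=w["camera_matrix"]@c[:3];print(n,(q[:2]/q[2]).round(0))
E
```

```text
2.5833 [474.9 150.8 289.9] 0.0020024151368360464 [1.11 0.23 0.82] [[-0.21, 0.93, 0.3, 398.47], [0.98, 0.2, 0.06, 135.07], [0.0, 0.31, -0.95, 448.85], [0.0, 0.0, 0.0, 1.0]]
white [378. 176.]
blue [313. 177.]
green [231. 176.]
red [251. 243.]
```

View pics/wrist1.png

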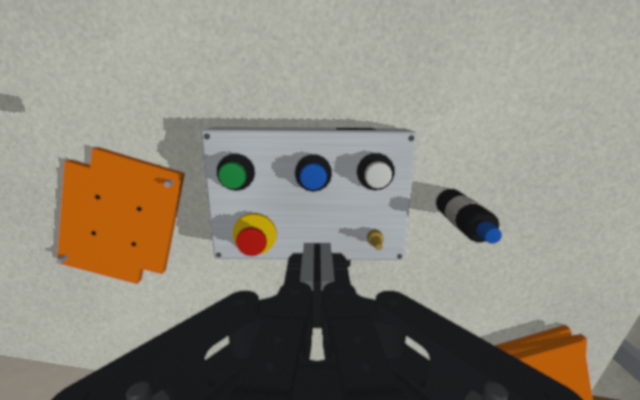

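The wrist view shows green at (233,176), blue (314,177) and white (378,175). All are within about 2 px of the predictions, so the positions hold, with green moved 2 mm to +y. Next is pressing blue: find contact first, then push in 8 mm.

```bash
cat >> h.py <<'E'
def press(x,y):
    from bench import arm,status
    st=lambda:status.get_state()
    arm.movel([x,y,150],ORI,velocity=150)
    arm.movel([x,y,115],velocity=60);arm.sleep(.3);f0=np.array(st()["contact_force"])
    hit=arm.movel([x,y,99],velocity=12,stop_force=2);s=st();z=s["tcp_pos"][2]
    print("hit",hit,"z",round(z,2),(np.array(s["contact_force"])-f0).round(2))
    if hit and 102<z<111:
        h2=arm.movel([x,y,99],velocity=12,stop_force=7);s=st()
        print("push",h2,np.round(s["tcp_pos"],2),(np.array(s["contact_force"])-f0).round(2))
    arm.movel([x,y,150],velocity=80);print("clock",st()["clock"])
E
python3 - <<'E'
from h import *
press(489.5,149.6)
E
```

```text
hit False z 99.06 [-0.06 -0.25 -0.36]
clock 7.0333
```

```bash
python3 - <<'E'
from bench import *
from h import *
arm.movel([489.5,149.6,112],velocity=80);arm.sleep(.2)
w=eyes.snapshot("wrist");sc=eyes.snapshot("scene")
cv2.imwrite("pics/w2.png",cv2.hconcat([w["color"][60:330,150:490,::-1],cv2.resize(sc["color"][110:200,290:410,::-1],(360,270),interpolation=cv2.INTER_CUBIC)]))
E
```

```text
(no output)
```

View pics/w2.png

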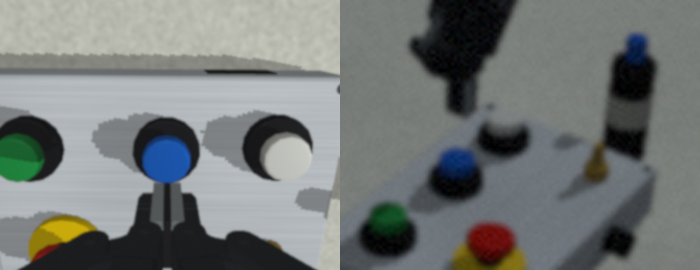

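The wrist crop shows the tips overlapping the near edge of the blue cap. In the scene crop the tip hangs well above and behind blue, at about full-image (331,147). I'll triangulate the actual tip to get its real offset.

```bash
python3 - <<'E'
from bench import *
from h import *
from scipy.spatial.transform import Rotation as Rn
s=status.get_state();w=eyes.snapshot("wrist");sc=eyes.snapshot("scene");tp=eyes.snapshot("top")
T=np.eye(4);T[:3,:3]=Rn.from_rotvec(s["orientation"]).as_matrix();T[:3,3]=s["tcp_pos"];T=T@w["tool_from_camera"]
print(np.round(s["tcp_pos"],1),np.round(s["orientation"],3),ORI.round(3),s["grip_width"])
def pr(K,T,p):
    c=np.linalg.inv(T)@[*p,1];q=K@c[:3];return (q[:2]/q[2]).round(1)
x,y,z=s["tcp_pos"]
for dz in(22,9,0,-15):
    p=(x,y,z-dz);print(dz,"wrist",pr(w["camera_matrix"],T,p),"scene",pr(sc["camera_matrix"],sc["extrinsics"],p))
print("blue w",pr(w["camera_matrix"],T,(489.5,149.6,85)),"scene",pr(sc["camera_matrix"],sc["extrinsics"],(489.5,149.6,85)))
r=[ray(w["camera_matrix"],T,(317,243)),ray(sc["camera_matrix"],sc["extrinsics"],(331,147))]
print("tip",tri(r))
for n,q in dict(blue=(316,219),white=(437,217)).items():
    o=ray(w["camera_matrix"],T,q);print(n,at_z(*o,85).round(1))
cv2.imwrite("pics/s3.png",cv2.hconcat([cv2.resize(i["color"][v:v+90,u:u+66,::-1],None,fx=6,fy=6,interpolation=cv2.INTER_CUBIC) for i,u,v in((sc,300,110),(tp,225,170))]))
E
```

```text
[489.7 149.7 112.3] [-0.328  3.124  0.   ] [-0.328  3.124  0.   ] -0.0021317787533088758
22 wrist [315.8 227.3] scene [329.3 159.1]
9 wrist [315.8 236.1] scene [329.5 154.9]
0 wrist [315.7 242.9] scene [329.6 151.9]
-15 wrist [315.6 255.9] scene [329.9 146.8]
blue w [315.8 223.7] scene [329.1 160.9]
tip (array([486.78374039, 152.13065727, 122.94571677]), [3.5, 3.5])
blue [486.3 149.   85. ]
white [468.9 224.2  85. ]
```

View pics/s3.png

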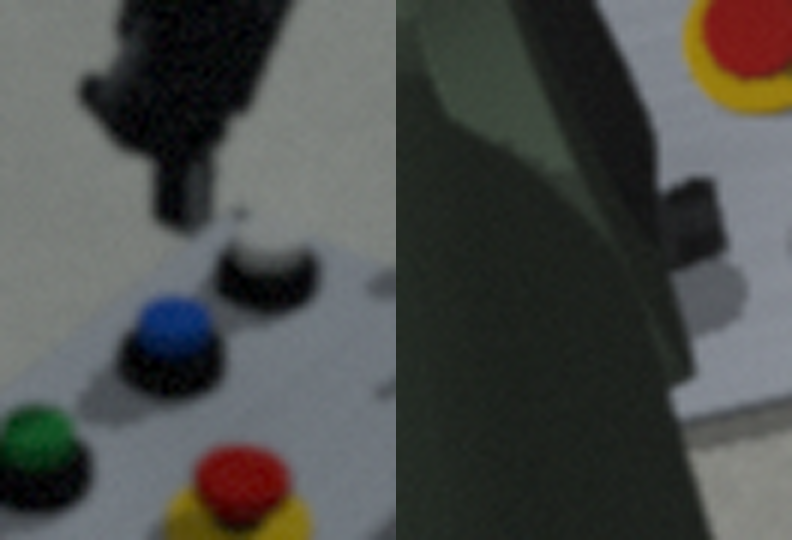

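The cap is untouched and the tip really ends about 10 mm above the TCP height (roughly z 123 by triangulation), not 22 mm below it. Laterally it's right. I'll go by touch instead: search lower for contact (expected at TCP z ≈ 74), then push 7.5 mm further.

```bash
cat >> h.py <<'E'
def press(x,y,zs=95,zmin=62):
    from bench import arm,status
    st=status.get_state
    if np.hypot(*(np.array(st()["tcp_pos"])[:2]-[x,y]))>3: arm.movel([x,y,125],ORI,velocity=120)
    arm.movel([x,y,zs],velocity=60,stop_force=4);arm.sleep(.3);f0=np.array(st()["contact_force"])
    hit=arm.movel([x,y,zmin],velocity=10,stop_force=2);s=st();z=s["tcp_pos"][2]
    print("hit",hit,"z",round(z,2),(np.array(s["contact_force"])-f0).round(2))
    if hit:
        h2=arm.movel([x,y,z-7.5],velocity=10,stop_force=6);s=st()
        print("push",h2,np.round(s["tcp_pos"],2),(np.array(s["contact_force"])-f0).round(2))
    arm.movel([x,y,125],velocity=80);print("clock",st()["clock"])
E
python3 - <<'E'
from h import *
press(488.5,149.5)
E
```

```text
hit True z 67.17 [ 1.6  -0.36  2.16]
push False [488.24 149.41  59.56] [ 0.16 -0.94  0.92]
clock 13.1
```

```bash
python3 - <<'E'
from bench import *
from h import *
sc=eyes.snapshot("scene");w=eyes.snapshot("wrist")
a=cv2.resize(sc["color"][125:200,290:390,::-1],(400,300),interpolation=cv2.INTER_CUBIC)
cv2.imwrite("pics/s4.png",cv2.hconcat([a,w["color"][60:360,130:510,::-1]]))
E
```

```text
(no output)
```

View pics/s4.png

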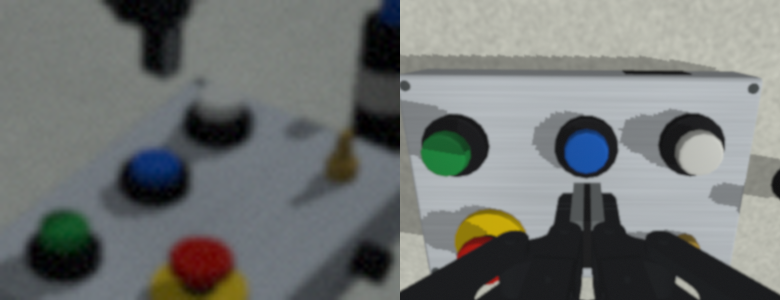

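The scene and wrist crops show the blue cap lower in its collar than the green and white ones. I'll measure how far it moved from the shift of its top edge in the scene view.

```bash
cat >> h.py <<'E'
def top_edge(img,u,v,name,r=14):
    w=img[v-r:v+r,u-2:u+3].astype(float)
    p={"blue":w[...,2]-w[...,0],"green":w[...,1]-w[...,0],"white":w.mean(2)}[name].mean(1)
    return p
def depth(n,now,u,v,K,T,P):
    """mm pushed in since the first picture, from the rise edge of the cap's colour in the scene view"""
    b=np.load("pics/scene.npz")["color"];e=[]
    for im in(b,now):
        p=top_edge(im,u,v,n);base=np.median(p[:5]);h=(base+p.max())/2;i=np.argmax(p>h);e.append(i-1+(h-p[i-1])/(p[i]-p[i-1]))
    f=lambda z:(lambda q:q[1]/q[2])(K@(np.linalg.inv(T)@[P[0],P[1],z,1])[:3])
    return (e[1]-e[0])/(f(75)-f(85))*10
E
python3 - <<'E'
from bench import *
from h import *
sc=eyes.snapshot("scene");K,T=sc["camera_matrix"],sc["extrinsics"]
for n,u,v,P in(("blue",329,163,(488.5,149.5)),("green",306,182,(508,55))):print(n,depth(n,sc["color"],u,v,K,T,P).round(2))
E
```

```text
blue 8.35
green 1.51
```

Blue is about 8 mm in. A quick second touch will confirm it, since contact should now come near z 59.5. Then white and green.

```bash
python3 - <<'E'
from bench import *
from h import *
x,y=488.5,149.5
arm.movel([x,y,66],velocity=80,stop_force=4);arm.sleep(.3)
print("blue re-touch",arm.movel([x,y,58.3],velocity=8,stop_force=2),status.get_state()["tcp_pos"][2])
arm.movel([x,y,125],velocity=80)
press(471,225.5,zs=75)
sc=eyes.snapshot("scene");K,T=sc["camera_matrix"],sc["extrinsics"]
for n,u,v,P in(("blue",329,163,(488.5,149.5)),("white",345,150,(471,225)),("green",306,182,(508,55))):print(n,depth(n,sc["color"],u,v,K,T,P).round(2))
E
```

```text
blue re-touch True 59.061810965553605
hit True z 66.83 [ 0.9  -0.68  2.18]
push False [470.86 225.43  59.22] [-0.25 -0.16  0.45]
clock 20.9667
blue 8.63
white 2.66
green -0.34
```

The blue re-touch came at z 59.1, so blue is in by about 8 mm. The edge measure is unreliable for white against the grey box, so I'll check white and green by re-touch too.

```bash
python3 - <<'E'
from bench import *
from h import *
def retouch(x,y):
    arm.movel([x,y,66],velocity=80,stop_force=4);arm.sleep(.3)
    print("re-touch",arm.movel([x,y,58.3],velocity=8,stop_force=2),round(status.get_state()["tcp_pos"][2],2))
    arm.movel([x,y,125],velocity=80)
retouch(471,225.5)
press(508,55,zs=75);retouch(508,55)
arm.movel([470,55,220],velocity=150)
sc=eyes.snapshot("scene");w=eyes.snapshot("wrist")
a=cv2.resize(sc["color"][125:200,290:390,::-1],(400,300),interpolation=cv2.INTER_CUBIC)
cv2.imwrite("pics/s5.png",cv2.hconcat([a,w["color"][60:360,130:510,::-1]]))
K,T=sc["camera_matrix"],sc["extrinsics"]
for n,u,v,P in(("blue",329,163,(488.5,149.5)),("green",306,182,(508,55))):print(n,depth(n,sc["color"],u,v,K,T,P).round(2))
print(status.get_state()["clock"])
E
```

```text
re-touch True 58.71
hit True z 67.15 [ 0.82 -0.18 -0.57]
push False [507.89  54.96  59.56] [ 0.59  0.32 -0.01]
clock 29.5667
re-touch True 59.0
blue 8.6
green 8.74
33.45
```

View pics/s5.png

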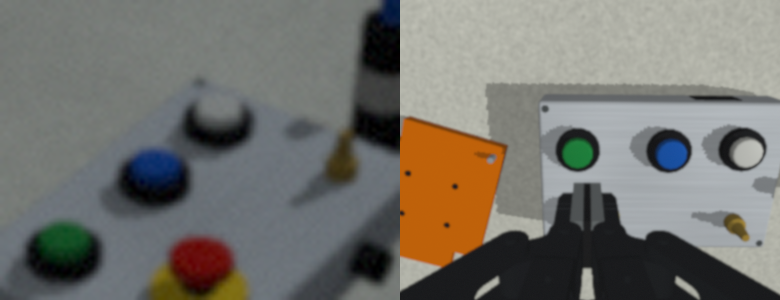

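All three caps sit low in their collars in both views, the nozzle and e-stop are undisturbed, and the gripper is clear.

```bash
python3 -c "
from bench import ticket;print(ticket.hand_in())"
```

```text
the job is handed in; nothing more can be done
None
```

I pressed blue, then white, then green, each about 8 mm in and staying down by re-touch. I left the e-stop, nozzle, cartridge and plate alone and handed the job in at about 33.5 s on the robot's clock.

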